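# Push a brass blank home in a filing jig and snap the over-centre clamp shut on it

### The arm

A 6-joint arm with a two-finger parallel gripper is mounted at the origin on the work surface. World frame = base frame: x ahead of the robot, y to its left, z up, the work surface at z = 0. Lengths are in m, angles in rad, forces in N, time in s.
With the tool pointing down it reaches from about 0.225 to 0.725 m from the base axis. Payload 3.1 kg.
Tool frame: the origin (TCP) lies at the very end of the fingers, on their centre line; the grasp point (between the pads) lies 19 mm behind it; z points along the fingers, y is the direction in which the jaws open and shut (so a half turn about z gives the same grasp; the last joint's range is limited). The gripper opens to 85 mm and grips with 20 to 120 N. Pads are 22 mm wide; open, the fingers measure 114 mm over their backs; the gripper's body (76 mm by 85 mm) begins 54 mm behind the grasp point. The pads swing forward as they close: fully open they stand 13 mm farther back than shut.
Start: joints at [-1.251, 0.048, 0.099, 1.622, 0, 1.443], TCP at [0.227, -0.473, 0.231] pointing down, gripper open.
Joint ranges: [-2.91, 2.91], [-0.99, 1.94], [-1.21, 1.42], [-2.12, 2.29], [-1.49, 1.47], [-3.14, 3.14]. Speed limits (rad/s): [2.79, 2.79, 3.14, 3.14, 3.14, 3.14].

### API

Orientations are given as a unit quaternion [w, x, y, z].
In Python, from bench import arm, move_gripper, kinematics, sense, cams, close_job gives the robot as it stands. Calls block until the motion is done:
- arm.move_ptp(position, orientation): joint-space move of the TCP to a pose.
- arm.move_l(position, rotation=None, velocity=0.15): straight line of the TCP; rotation=None keeps the orientation; velocity is the mean speed in m/s.
- arm.move_j(angles): joint-space move.
- move_gripper(opening, grasp_force=None): finger opening in m; grasp_force is the grip in N (None keeps the last); returns when the fingers have stopped.
- arm.sleep(seconds).
- kinematics.ik(position, orientation): joint angles nearest the present ones, or None.
- sense(): the state.
- cams.snapshot(name): name is "scene" or "top"; returns (picture, depth): 480x640x3 uint8, blue, green, red; 480x640 float32, m along the optical axis (not along the pixel's ray), 0 where there is no reading.
- cams.calibration(name): a dict with "camera_matrix" (3x3 intrinsics, pixels), "xyz" and "orientation" of the camera in the world. Camera axes: x right, y down, z forward; pixel columns grow to the right and rows downward; lengths in m; the calibration is good to about 2 mm. A picture is of the moment at which its call begins. calibration takes no time and is no camera call.
A pose or a line that the arm cannot do raises arm.MotionError and nothing moves.
- close_job(): hands the job in, once; it reports no verdict.
The state is a dict: "clock": time; "joints": joint angles; "dq": joint speeds; "joint_efforts": joint torques, N m; "eef_pos": TCP position; "tool_rot": TCP orientation; "contact_force": force on the tool from outside, world axes, zero at the start; "ft_torque": the same for the moment, N m; "opening": finger opening in m.
Only numpy, scipy, OpenCV 4.12 (cv2) and the standard library are available. Lean on these libraries where they do the work, as an engineer would, in place of code of your own. Each camera call takes 0.05 s, during which the arm holds its last target.

### The job

Get the brass bar ready for filing: with the fingertips push it along the jig's slot until its end is fully home against the stop, then push the clamp's orange handle over past its dead point until it snaps down and stays locked, with the black pad pressing on the bar. Only push: do not lift the bar, do not press on the clamp arm or its pad, and leave everything else on the bench where it is. Finish with the robot clear of everything.

Things in the scene. Friction and masses are not known exactly. Their poses are not given: they have to be found in the camera images.
- jig: Fixed aluminium filing jig, plate 250 x 90 x 12 mm on the bench. Origin: on the bench under the slot's centre line, below the stop's face; x along the slot towards the stop, z up. Plate x = -150 to +100 mm. Slot 30 mm wide between two dark rails (8 mm wide, tops at z = 18 mm) from x = -150 to 0. Clamp bracket at x = 25 to 85, 34 mm wide, top z = 74 mm.
- blank_center (a point): Centre of the loose brass bar, 70 mm long (along jig x) x 28 wide x 24 high, 0.3 to 0.5 kg, lying in the slot, underside at jig z = 12, top at z = 36 mm. It starts 20 to 45 mm short of the stop. Home: its +x end touches the stop, so its centre is at jig x = -35 mm. It slides with 1 to 4 N.
- clamp_handle (a joint): Handle angle, rad, in the jig's x-z plane. 0 = open, handle 80 deg above horizontal, leaning to jig +x; 1.2 = locked, 11 deg above horizontal, pointing to +x. Starts at 0, held by its spring, which resists (5 N at the grip at first, up to 11 N later) until the dead point at 0.75; released earlier it springs back to 0; past it, it snaps to 1.2 by itself and stays. It drives the clamp arm.
- handle_grip (a point): Point on the axis of the orange round sleeve (22 mm diameter), 100 mm from the hinge axis; the sleeve covers 54 to 124 mm from that axis (124 = handle's end). Site z points along the handle, away from the hinge. Push on the side facing up and towards the clamp arm. About 162 mm above the bench when open; locked: 83 mm high, jig x = 160 mm.
- clamp_pad: Black sprung pad, 16 mm diameter, at the end of the clamp arm; origin: centre of its lower face. Clamp open: the arm stands steeply up to about 145 mm above the bench at jig x = 10 to 35 mm, pad facing jig -x near x = 0, 123 mm up. Locked: the pad presses on the bar's top with about 5 N at jig x = -25 mm.
- clamp_arm: Steel clamp arm 76 mm long, 12 x 14 mm section, carrying the pad; origin on its hinge axis (jig x = 45, z = 64 mm). Not to be pushed by the robot.
- copper_block: Bystander: loose copper block 50 x 30 x 20 mm on the bench beside the jig (on its -y side); origin centre of underside.
- steel_collar: Bystander: loose steel ring 44 mm diameter, 16 mm high, beside the jig (on its +y side); origin centre of underside.
- amber_jar: Bystander: amber jar 60 mm diameter, 75 mm high, black cap; origin centre of underside.
- polish_tin: Bystander: green tin 64 mm diameter, 60 mm high; origin centre of underside.
- pin_cup: Bystander: open steel cup 64 mm diameter, 60 mm high; origin centre of underside.
- screwdriver: Bystander: screwdriver with blue handle lying on the bench; origin on its underside.
- mallet: Bystander: wooden mallet lying on the bench, handle 170 mm, head 40 mm diameter x 75 mm; origin on the bench under its handle.
- brass_blank: The same brass bar; origin at the centre of its underside.
- stop_face (a point): Centre of the face of the dark stop block at the end of the slot, at jig x = 0, z = 24 mm. The block is 12 mm thick (to x = 12), 46 mm wide, its top at z = 32 mm above the bench.
- handle_hinge (a point): Point on the handle's hinge axis (parallel to jig y), at jig x = 62, y = 0, z = 64 mm.
There are look-alikes about, which are no part of the job. Leave any blue or pink look-alike of the brass_blank alone.

How it is judged:
By the outcome, as a careful person would: the job done as asked, in the order asked, and still so for the second after the job is handed in, with the robot touching nothing.
It also fails if it takes over 48 s, if anything falls off the work surface, if the arm or the gripper's body presses on something with over 40 N, if the wrist force passes 120 N, or if a joint passes its speed limit or range.

## Working session

There is one attempt and no reset: what is moved stays moved. The work goes in short steps, each a Python script; the robot and the scene stay as the last script left them, time stands still between calls to the robot, and variables do not carry over. Pictures are saved under pics/ and viewed, and the job is handed in when it is done.

```bash
mkdir -p pics; ls
python3 - <<'E'
from bench import arm, sense, cams
import cv2,numpy as np
for n in ("scene","top"):
    p,d=cams.snapshot(n); cv2.imwrite(f"pics/{n}0.png",p); np.savez(f"{n}0.npz",p=p,d=d)
    print(n,cams.calibration(n))
s=sense();print(s)
E
```

```text
pics
scene {'camera_matrix': array([[591.89991135,   0.        , 325.5132313 ],
       [  0.        , 591.89991135, 237.00750976],
       [  0.        ,   0.        ,   1.        ]]), 'xyz': array([1.15743312, 0.91639321, 1.24442365]), 'orientation': array([-0.1214482 ,  0.27589152,  0.88110346, -0.36440486])}
top {'camera_matrix': array([[488.1786897 ,   0.        , 318.68965264],
       [  0.        , 488.1786897 , 237.838407  ],
       [  0.        ,   0.        ,   1.        ]]), 'xyz': array([ 0.4617124 , -0.00125752,  1.1560756 ]), 'orientation': array([ 0.01638843, -0.70663076,  0.70725212, -0.0141002 ])}
{'clock': 0.1, 'joints': array([-1.25080729e+00,  4.86770296e-02,  9.77560996e-02,  1.62199042e+00,
       -1.12008076e-05,  1.44298960e+00]), 'dq': array([-0.00147687, -0.00043417,  0.00311028, -0.00067278, -0.00036603,
        0.00074865]), 'joint_efforts': array([ 2.62753347e-03, -3.39849865e+01,  3.20936108e+01,  1.58915645e-02,
       -1.62371871e-04, -2.14162256e-06]), 'eef_pos': array([ 0.22712331, -0.47272261,  0.23023482]), 'tool_rot': array([-1.05209579e-03,  9.75038858e-01,  2.22031772e-01, -1.07035773e-04]), 'contact_force': array([ 0.29993612, -1.17386672, -0.07563368]), 'ft_torque': array([ 0.02646328,  0.03248925, -0.03707572]), 'opening': 0.08497118174112954}
```

View pics/scene0.png

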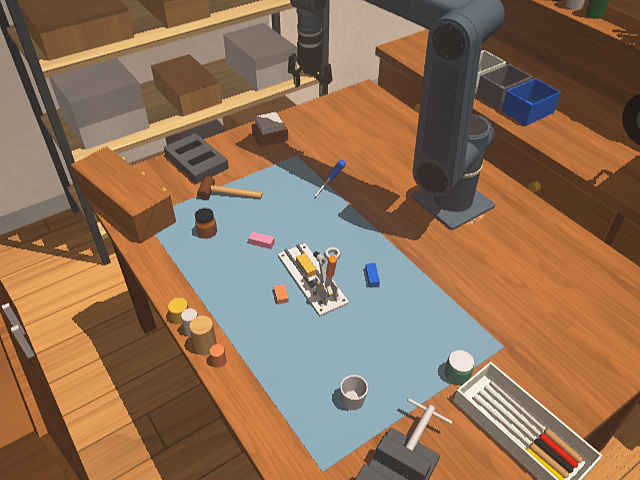

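View pics/top0.png

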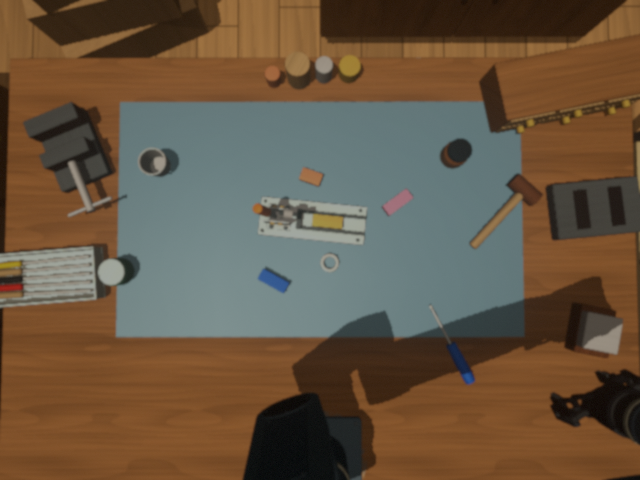

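The scene and top views both show the jig. In the top view its plate is at about (312,220) with the yellow bar at (325,222), and the handle is at the left end. A pink look-alike lies at (398,202) and a blue one at (274,280); both are on the mat and to be left alone. I'll enlarge the jig to confirm.

Run:
```python
import cv2,numpy as np
t=cv2.imread("pics/top0.png")[150:300,240:440]; cv2.imwrite("pics/topc.png",cv2.resize(t,None,fx=4,fy=4,interpolation=cv2.INTER_CUBIC))
t=cv2.imread("pics/scene0.png")[220:330,240:390]; cv2.imwrite("pics/scenec.png",cv2.resize(t,None,fx=5,fy=5,interpolation=cv2.INTER_CUBIC))
```

```text
(no output)
```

View pics/topc.png

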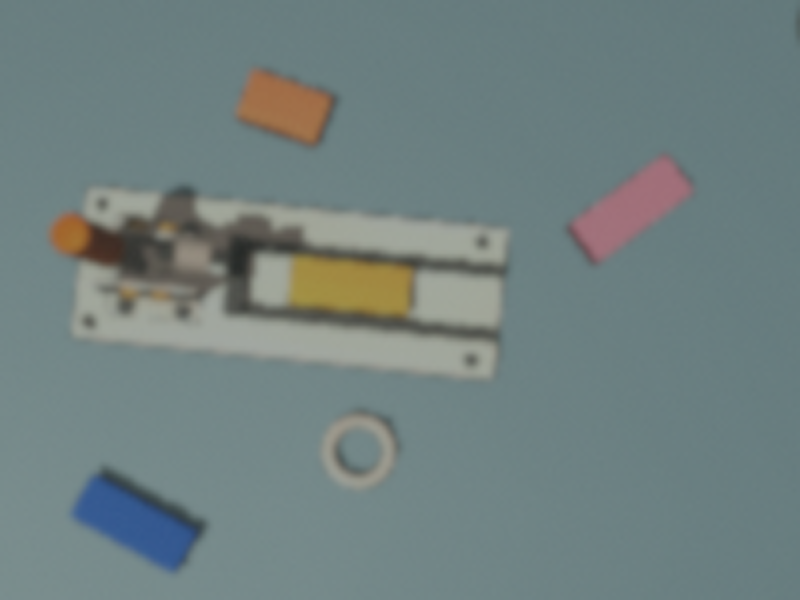

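View pics/scenec.png

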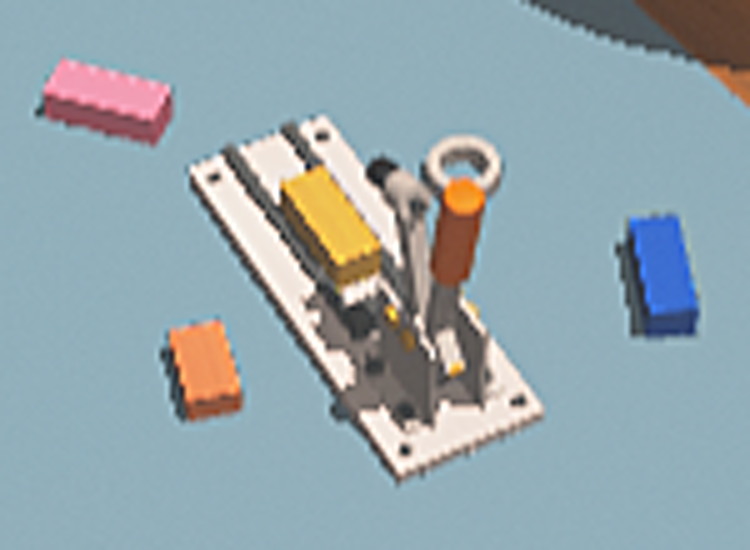

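The crop confirms it. The bar lying between the rails is the yellow one at top-view pixel (327,221); the pink and blue ones lie loose on the mat. Next I'll measure the plate (z=12 mm), the bar top (z=36 mm) and the handle end.

```bash
cat > h.py <<'E'
import numpy as np,cv2
from scipy.spatial.transform import Rotation as R
def cast(c,uv,z):
    K=np.asarray(c["camera_matrix"]);q=np.asarray(c["orientation"]);Rm=R.from_quat(q,scalar_first=True).as_matrix()
    uv=np.atleast_2d(np.float64(uv)); r=np.c_[(uv-[K[0,2],K[1,2]])/[K[0,0],K[1,1]],np.ones(len(uv))]@Rm.T
    return c["xyz"]+r*((z-c["xyz"][2])/r[:,2])[:,None]
def biggest(m):
    cs,_=cv2.findContours(m.astype(np.uint8),cv2.RETR_EXTERNAL,cv2.CHAIN_APPROX_NONE); return max(cs,key=cv2.contourArea)
def mask(p,lo,hi,roi):
    h=cv2.inRange(cv2.cvtColor(p,cv2.COLOR_BGR2HSV),lo,hi); m=np.zeros_like(h); x0,y0,x1,y1=roi; m[y0:y1,x0:x1]=h[y0:y1,x0:x1]; return m
def rect(c,cnt,z):
    P=cast(c,cnt.reshape(-1,2),z)[:,:2].astype(np.float32)
    return cv2.minAreaRect(P*1000)
E
python3 - <<'E'
from h import *
from bench import cams
roi={"top":(250,190,375,250),"scene":(270,235,355,320)}
for n in("top","scene"):
    d=np.load(n+"0.npz");p,dep=d["p"],d["d"];c=cams.calibration(n)
    hsv=cv2.cvtColor(p,cv2.COLOR_BGR2HSV)
    w=mask(p,(0,0,120),(180,45,255),roi[n]); w=cv2.morphologyEx(w,cv2.MORPH_CLOSE,np.ones((5,5)))
    r=rect(c,cv2.convexHull(biggest(w)),.012); print(n,"plate",r,"\n",cv2.boxPoints(r))
    y=mask(p,(20,110,60),(32,255,255),roi[n])
    r=rect(c,biggest(y),.036); print("bar",r,cv2.boxPoints(r).tolist(), biggest(y).reshape(-1,2).min(0),biggest(y).reshape(-1,2).max(0))
    o=mask(p,(5,150,60),(18,255,255),roi[n]); b=biggest(o).reshape(-1,2);print("orange",b.min(0),b.max(0),b.mean(0), dep[o>0][:5])
    ob=mask(p,(5,150,170),(18,255,255),roi[n]); ys,xs=np.nonzero(ob);print("bright",len(xs),xs.mean(),ys.mean(),cast(c,(xs.mean(),ys.mean()),.1876))
E
```

```text
top plate ((554.375244140625, 18.24311065673828), (292.1361389160156, 139.0428466796875), 89.92724609375) 
 [[ 484.6684  -127.73656]
 [ 623.7111  -127.91312]
 [ 624.0821   164.22278]
 [ 485.03937  164.39934]]
bar ((548.7093505859375, -17.545989990234375), (67.05278015136719, 30.040172576904297), 83.58932495117188) [[530.0398559570312, -49.185691833496094], [559.8921508789062, -52.539794921875], [567.3788452148438, 14.093711853027344], [537.5265502929688, 17.44781494140625]] [313 214] [342 228]
orange [254 205] [262 212] [257.95833333 208.5       ] [0.97522455 0.97741175 0.9735091  0.97469145 0.9769669 ]
bright 0 nan nan [[nan nan nan]]
scene plate ((516.634765625, 20.26000213623047), (263.6104431152344, 162.3806610107422), 83.73153686523438) 
 [[ 421.53842  -101.892235]
 [ 582.94824  -119.62212 ]
 [ 611.7311    142.41223 ]
 [ 450.3213    160.14212 ]]
bar ((548.7427978515625, -18.471298217773438), (68.544921875, 26.41800880432129), 83.97403717041016) [[532.0089111328125, -51.1677131652832], [558.2808837890625, -53.9410514831543], [565.4766845703125, 14.225116729736328], [539.2047119140625, 16.998455047607422]] [297 254] [314 272]
orange [326 256] [336 276] [330.9787234  265.78723404] [1.6959423 1.7007731 1.6993607 1.6630139 1.663736 ]
bright 218 294.5321100917431 282.55045871559633 [[0.68243434 0.13725176 0.1876    ]]<stdin>:12: RuntimeWarning: Mean of empty slice.
  ret = ret.dtype.type(ret / rcount)
```

Run:
```python
from h import *
from bench import cams
d=np.load("top0.npz");p=d["p"];dep=d["d"];c=cams.calibration("top")
hsv=cv2.cvtColor(p,cv2.COLOR_BGR2HSV); print(hsv[240,340],hsv[198,300],hsv[240,300],hsv[209,258],hsv[260,300])
w=cv2.inRange(hsv,(0,0,125),(180,36,255)); w[:190]=0;w[250:]=0;w[:,:245]=0;w[:,380:]=0
b=biggest(cv2.morphologyEx(w,cv2.MORPH_CLOSE,np.ones((5,5)))); r=rect(c,b,.012);print(r,cv2.boxPoints(r).tolist())
cr=np.array([(90,185),(510,228),(495,378),(73,338)])/4+[240,150]-.4
P=cast(c,cr,.012)[:,:2];print("hand",P, np.linalg.norm(P-np.roll(P,-1,0),axis=1))
# stop dark face/hole edges; handle end
print("handle top",cast(c,np.array((71,233))/4+[240,150]-.4,.186))
cs=cams.calibration("scene")
s=np.load("scene0.npz")["p"]
cr=np.array([(190,165),(325,115),(543,410),(398,483)])/5+[240,220]-.4
P=cast(cs,cr,.012)[:,:2];print("hand scene",P, np.linalg.norm(P-np.roll(P,-1,0),axis=1))
print("handle scene",cast(cs,np.array((463,197))/5+[240,220]-.4,.186))
```

```text
[ 47  14 166] [ 92  39 131] [ 92  36 134] [ 17 179 160] [ 91  39 137]
((552.4078979492188, 28.08984375), (276.1341247558594, 99.79408264160156), 84.51909637451172) [[489.5516357421875, -104.58012390136719], [588.8894653320312, -114.11186218261719], [615.26416015625, 160.7598114013672], [515.9263305664062, 170.2915496826172]]
hand [[ 0.61019549  0.13563651]
 [ 0.58449515 -0.11147053]
 [ 0.4962896  -0.10223593]
 [ 0.51999781  0.14523916]] [0.24843993 0.08868764 0.24860812 0.0907074 ]
handle top [[0.56357186 0.12419616 0.186     ]]
hand scene [[ 0.58195017 -0.11479935]
 [ 0.4955603  -0.10465701]
 [ 0.52206842  0.14462889]
 [ 0.61334391  0.14086183]] [0.0869832  0.25069132 0.09135319 0.25758145]
handle scene [[0.56452871 0.12448927 0.186     ]]
```

Measurements agree across the two views. The jig origin is about (0.5556, 0.0416) with yaw 84.0°. The handle end is predicted at (0.5643, 0.1246) and was measured at (0.5636–0.5645, 0.1243). The bar centre is at jig x ≈ -60 mm, so it is 25 mm short, which fits the stated range. Next I'll check IK.

```bash
cat >> h.py <<'E'
O=np.array([.5556,.0416,0]);a=np.deg2rad(84.0)
u=np.array([np.cos(a),np.sin(a),0]);n=np.array([-np.sin(a),np.cos(a),0]);k=np.array([0,0,1.])
def W(x,z,y=0): return O+x/1e3*u+y/1e3*n+z/1e3*k
def ori(deg,s):  # tool z in jig xz-plane, deg below horizontal (90=down)
    b=np.deg2rad(deg); zt=np.cos(b)*u-np.sin(b)*k; xt=s*(np.sin(b)*u+np.cos(b)*k); yt=np.cross(zt,xt)
    return R.from_matrix(np.c_[xt,yt,zt]).as_quat(scalar_first=True)
def tip(th,deg,r,gap,hw=11):
    """TCP (x,z) mm so the tip's leading lower corner sits on handle radius r with gap to sleeve"""
    e=np.deg2rad(80)-th; b=np.deg2rad(deg)
    ax=np.array([np.cos(e),np.sin(e)]); nn=np.array([np.sin(e),-np.cos(e)]) # push direction
    t=np.array([np.sin(b),np.cos(b)]) # tool x in xz-plane (for s=+1)
    c=max((t,-t),key=lambda v:v@nn)*hw
    return np.array([62,64])+r*ax-(11+gap)*nn-c
E
python3 - <<'E'
from h import *
from bench import kinematics as K
for s in(1,-1):
    print(s,"bar",[np.round(K.ik(W(x,z),ori(90,s)),2) if K.ik(W(x,z),ori(90,s)) is not None else None for x,z in((-122,120),(-122,24),(-81,24))])
    for deg in(45,60,90):
        for th in(0,.4,.85):
            p=tip(th,deg,105,0);j=K.ik(W(*p),ori(deg,s));print(deg,th,p.round(),None if j is None else j.round(2))
E
```

```text
1 bar [array([-0.27,  0.11, -0.05,  1.4 ,  0.  ,  1.41]), array([-0.27,  0.17, -0.19,  1.22,  0.  ,  1.41]), array([-0.19,  0.17, -0.19,  1.22,  0.  ,  1.48])]
45 0 [ 62. 162.] [-0.34  0.21 -0.05  1.54  0.76  1.25]
45 0.4 [102. 150.] [-0.27  0.19 -0.1   1.45  0.77  1.34]
45 0.85 [154. 136.] [-0.17  0.17 -0.14  1.32  0.78  1.48]
60 0 [ 60. 164.] [-0.22  0.13 -0.03  1.48  0.52  1.43]
60 0.4 [100. 153.] [-0.15  0.13 -0.06  1.41  0.52  1.52]
60 0.85 [136. 122.] [-0.08  0.14 -0.1   1.32  0.52  1.59]
90 0 [ 58. 169.] [0.06 0.16 0.1  1.51 0.   1.73]
90 0.4 [ 99. 158.] [0.13 0.19 0.11 1.49 0.   1.8 ]
90 0.85 [135. 128.] [0.19 0.23 0.1  1.44 0.   1.86]
-1 bar [array([-0.27,  0.11, -0.05,  1.4 ,  0.  , -1.73]), array([-0.27,  0.17, -0.19,  1.22,  0.  , -1.73]), array([-0.19,  0.17, -0.19,  1.22,  0.  , -1.66])]
45 0 [ 62. 162.] [-0.34  0.21 -0.05  1.54  0.76 -1.9 ]
45 0.4 [102. 150.] [-0.27  0.19 -0.1   1.45  0.77 -1.8 ]
45 0.85 [154. 136.] [-0.17  0.17 -0.14  1.32  0.78 -1.67]
60 0 [ 60. 164.] [-0.22  0.13 -0.03  1.48  0.52 -1.71]
60 0.4 [100. 153.] [-0.15  0.13 -0.06  1.41  0.52 -1.62]
60 0.85 [136. 122.] [-0.08  0.14 -0.1   1.32  0.52 -1.55]
90 0 [ 58. 169.] [ 0.06  0.16  0.1   1.51  0.   -1.41]
90 0.4 [ 99. 158.] [ 0.13  0.19  0.11  1.49  0.   -1.34]
90 0.85 [135. 128.] [ 0.19  0.23  0.1   1.44  0.   -1.28]
```

```bash
python3 - <<'E'
from h import *
from bench import arm, sense, cams, move_gripper
q=ori(90,1)
move_gripper(0.0)
arm.move_ptp(W(-124,130),q)
arm.move_l(W(-124,24.5),velocity=.12)
arm.sleep(.2); s=sense(); f0=s["contact_force"]; print("f0",f0,s["clock"],s["opening"],(s["eef_pos"]-W(-124,24.5))*1e3)
p,d=cams.snapshot("top");cv2.imwrite("pics/top1.png",p)
x=-112; arm.move_l(W(x,24.5),velocity=.05)
while x<-74:
    x+=2 if x<-86 else 1
    arm.move_l(W(x,24.5),velocity=.04)
    s=sense(); f=(s["contact_force"]-f0)@u; px=(s["eef_pos"]-O)@u*1e3; print(x,round(px,1),(s["contact_force"]-f0).round(1),round(s["clock"],1))
    if f<-9: break
E
python3 - <<'E'
import cv2
t=cv2.imread("pics/top1.png")[150:300,240:440]; cv2.imwrite("pics/top1c.png",cv2.resize(t,None,fx=4,fy=4))
E
```

```text
f0 [ 0.81896702 -0.18826888 -0.70857899] 3.9583 8.018587684593594e-05 [ 0.88888155 -0.24729523  1.140249  ]
-110 -110.0 [-1.1  0.9  0. ] 4.7
-108 -108.0 [-1.  -0.5  0.9] 4.9
-106 -105.9 [-0.6 -0.2  0.7] 5.2
-104 -104.1 [-0.3 -1.4  0.5] 5.4
-102 -102.0 [-1.3 -0.3 -0. ] 5.7
-100 -99.8 [-0.2 -1.2  0.1] 5.9
-98 -97.7 [-0.8  0.2  0.2] 6.2
-96 -95.7 [-0.5 -0.7  0.5] 6.4
-94 -93.8 [-1.3 -0.6  1. ] 6.7
-92 -91.8 [ 0.3 -0.2  0.7] 6.9
-90 -89.7 [-0.3  0.1 -0.3] 7.2
-88 -87.8 [-0.8 -0.6  0.5] 7.4
-86 -85.8 [-0.5 -0.7  1.4] 7.7
-85 -84.9 [-0.5 -1.8  0.8] 7.9
-84 -84.0 [-0.3 -0.6  1.4] 8.2
-83 -82.9 [-1.4 -1.6 -0.5] 8.4
-82 -81.9 [-1.6 -1.3  0.7] 8.7
-81 -80.9 [-0.8 -1.1  1.1] 8.9
-80 -80.4 [-1.1 -2.8  0.8] 9.2
-79 -80.3 [-0.6 -5.6  0.1] 9.4
-78 -80.3 [-2.3 -6.8 -0.4] 9.7
-77 -80.3 [-2.7 -8.6  0.3] 9.9
-76 -80.3 [-2.  -9.9  0.3] 10.2
```

The tool stalled at -80.3 mm, where home predicts -81, and the force rose to 10 N. I'll back off and check the bar by camera while moving to the handle.

Run:
```python
from h import *
from bench import arm, sense, cams
arm.move_l(W(-95,24.5),velocity=.05)
arm.move_l(W(-110,120),velocity=.2)
arm.move_l(W(-130,230),velocity=.2)
roi={"top":(250,190,375,250),"scene":(270,235,355,320)}
for n_ in("top","scene"):
    p,d=cams.snapshot(n_);cv2.imwrite(f"pics/{n_}2.png",p);c=cams.calibration(n_)
    b=biggest(mask(p,(20,110,60),(32,255,255),roi[n_]));r=rect(c,b,.036)
    ctr=np.r_[np.array(r[0])/1e3,0]-O; print(n_,r,ctr@u*1e3,ctr@n*1e3)
a=cv2.imread("pics/top2.png")[180:260,245:385];b=cv2.imread("pics/scene2.png")[220:330,240:390]
cv2.imwrite("pics/c2.png",np.vstack([cv2.resize(a,(500,286)),cv2.resize(b,(500,310*500//423*0+310))]))
print(sense()["clock"])
```

```text
top ((552.0863647460938, 8.640045166015625), (70.41189575195312, 30.27764892578125), 84.73689270019531) -33.14667164632069 0.04913376417996982
scene ((551.7322998046875, 5.415985107421875), (70.78126525878906, 27.38410758972168), 84.13985443115234) -36.39007983079664 0.06425305738331284
12.125
```

View pics/c2.png

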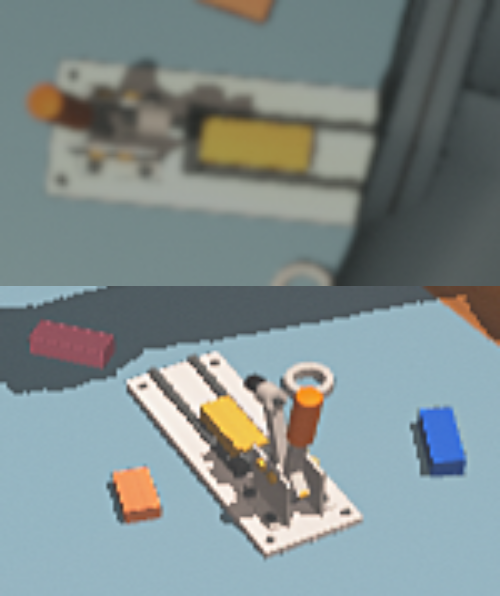

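The top view shows the bar's left end touching the dark stop at crop (195,140). Measured centre is -33.1 mm (top) and -36.4 mm (scene), against -35 nominal, so the bar is home. Now the handle.

Run:
```python
from h import *
from bench import arm, sense, cams
D=60;q=ori(D,1);r=108
p=tip(0,D,r,18)
arm.move_ptp(W(p[0]-25,p[1]+70),q)
arm.move_l(W(*p),velocity=.12)
arm.sleep(.15);s=sense();f0=s["contact_force"];print(p,f0.round(1),((s["eef_pos"]-W(*p))*1e3).round(1),s["clock"])
arm.move_l(W(*tip(0,D,r,3)),velocity=.06)
pr=0
for th in np.arange(0,1.0,.08):
    arm.move_l(W(*tip(th,D,r,-3)),velocity=.06)
    s=sense();f=s["contact_force"]-f0;e=s["eef_pos"]-O;print(round(th,2),"at",(e@u*1e3).round(1),(e[2]*1e3).round(1),"F",(f@u).round(1),(f@n).round(1),f[2].round(1),round(s["clock"],1))
    if np.linalg.norm(f)>35: print("HIGH");break
p,d=cams.snapshot("scene");cv2.imwrite("pics/scene3.png",p);cv2.imwrite("pics/scene3c.png",cv2.resize(p[200:330,230:400],None,fx=4,fy=4))
```

```text
[ 42.66829891 169.89503448] [ 0.2 -0.3  0.3] [ 0.8 -0.4  1.3] 13.65
0.0 at 63.1 166.3 F -1.4 -0.8 0.8 14.3
0.08 at 71.2 165.3 F -6.2 0.6 1.3 14.6
0.16 at 79.5 163.7 F -6.2 1.3 3.8 14.9
0.24 at 87.8 161.5 F -5.4 1.0 4.4 15.2
0.32 at 96.0 158.5 F -5.4 1.6 6.1 15.5
0.4 at 104.1 154.8 F -5.9 1.6 6.5 15.8
0.48 at 111.8 150.3 F -4.7 1.6 4.6 16.1
0.56 at 119.2 145.0 F -1.6 1.1 5.0 16.3
0.64 at 126.0 138.4 F -0.3 0.8 1.1 16.6
0.72 at 131.9 130.8 F 0.4 -0.2 0.7 16.9
0.8 at 137.6 124.9 F 0.2 0.4 -0.2 17.2
0.88 at 161.9 129.9 F 0.7 0.5 -0.5 17.8
0.96 at 166.0 121.3 F 0.9 0.6 -0.1 18.1
```

View pics/scene3c.png

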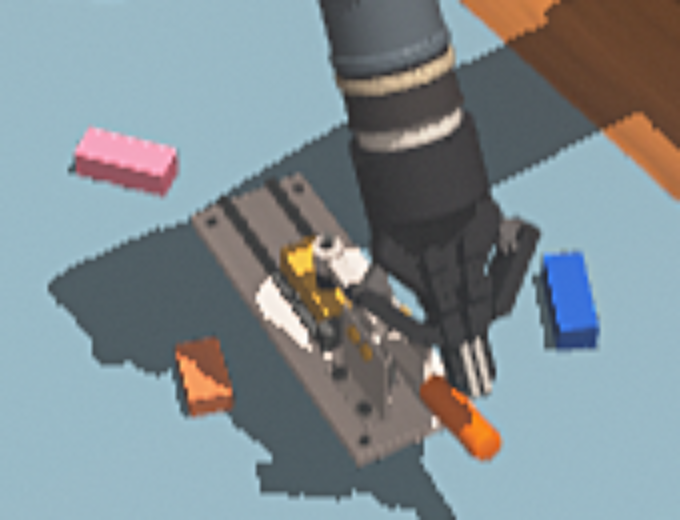

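The picture shows the handle down at (465,420) and the clamp arm lying over the bar at (325,260). Force fell to zero, so it snapped. I'll retract and verify.

Run:
```python
from h import *
from bench import arm, sense, cams
s=sense();p=s["eef_pos"]
arm.move_l(p+[0,0,.16],velocity=.15)
arm.move_j([-1.251,0.048,0.099,1.622,0,1.443])
arm.sleep(.5)
roi=(250,190,375,250)
for n_ in("top","scene"):
    p,d=cams.snapshot(n_);cv2.imwrite(f"pics/{n_}4.png",p)
    c=cams.calibration(n_);rr=(225,190,375,250) if n_=="top" else (270,235,375,330)
    b=biggest(mask(p,(5,150,60),(18,255,255),rr)).reshape(-1,2); P=cast(c,b,.083)-O; print(n_,"orange jig x",(P@u*1e3).min(),(P@u*1e3).max(),(P@n*1e3).mean())
a=cv2.imread("pics/top4.png")[170:290,230:420];b=cv2.imread("pics/scene4.png")[220:330,240:390]
cv2.imwrite("pics/c4a.png",cv2.resize(a,None,fx=4,fy=4));cv2.imwrite("pics/c4b.png",cv2.resize(b,None,fx=5,fy=5))
s=sense();print(s["clock"],s["contact_force"])
```

```text
top orange jig x 116.63538266826382 168.87027248232502 0.7625337820270338
scene orange jig x 112.20318302408373 182.72980528542132 1.3957871780313804
22.5917 [ 0.51565383 -0.75452274  0.39837793]
```

View pics/c4a.png

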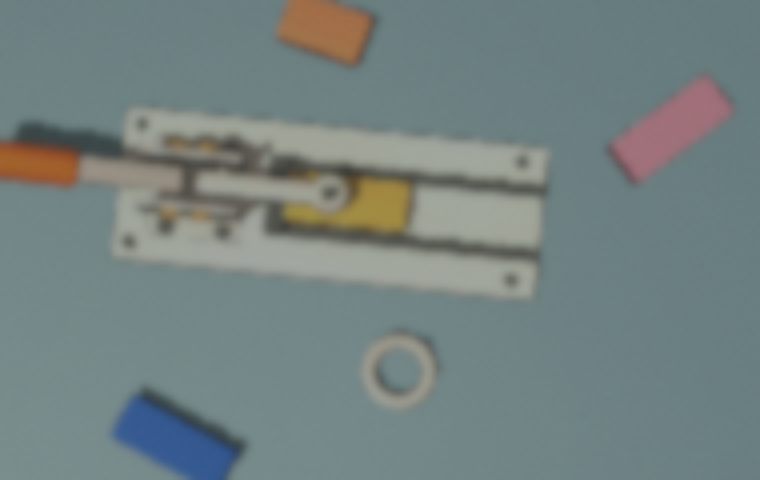

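View pics/c4b.png

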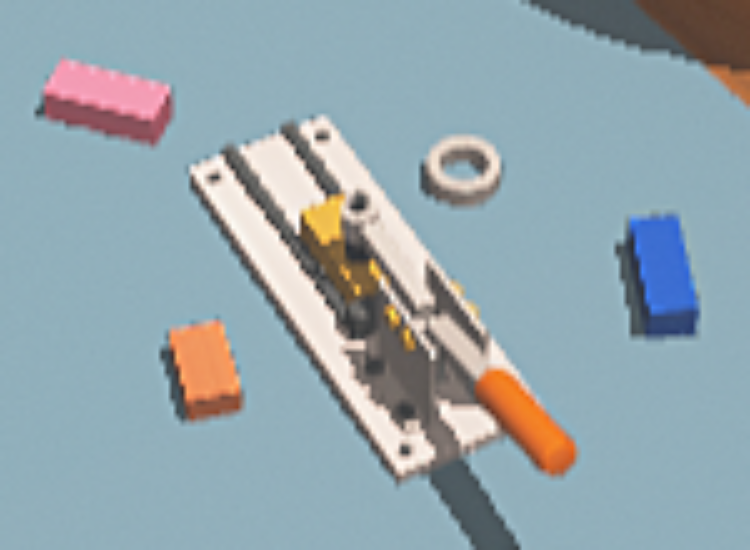

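Run:
```python
from h import *
from bench import cams, close_job
print("bar -x end",(cast(cams.calibration("top"),np.array((411,207))/4+[230,170]-.4,.036)-O)@u*1e3)
for n_ in("top","scene"):
    a=cv2.imread(f"pics/{n_}0.png");b=cv2.imread(f"pics/{n_}4.png");d=(cv2.absdiff(a,b).max(2)>40).astype(np.uint8)
    c,_=cv2.findContours(d,cv2.RETR_EXTERNAL,cv2.CHAIN_APPROX_SIMPLE);print(n_,[cv2.boundingRect(x) for x in c if cv2.contourArea(x)>8])
close_job()
```

```text
bar -x end [-71.10759638]
top [(567, 402, 6, 6), (550, 393, 35, 34), (567, 379, 36, 19), (595, 369, 45, 22), (525, 344, 7, 6), (303, 221, 9, 6), (331, 216, 13, 14), (311, 214, 9, 8), (293, 214, 11, 10), (279, 213, 13, 6), (296, 204, 20, 8), (218, 201, 60, 17), (279, 197, 10, 7)]
scene [(325, 311, 19, 22), (324, 300, 8, 12), (308, 296, 8, 7), (295, 251, 61, 64), (328, 63, 5, 21), (288, 54, 32, 41)]
the job is handed in; nothing more can be done
```

The brass bar is against the stop and the clamp is locked with its pad on the bar. I handed the job in at about 22.6 s of the 48 s allowed.

- **Bar:** I pushed it about 25 mm along the slot with closed fingertips. The tool stalled within 1 mm of the expected home position, with about 10 N of push.
- **Bar position check:** before clamping, the two cameras put its centre at -33.1 and -36.4 mm (home is -35). They disagree by 3 mm, so each is only a rough check. After locking, its rear end measured -71 mm (home is -70).
- **Clamp:** I pushed the orange handle through its arc with about 9 N at most. The force then fell to zero as it snapped over. With the robot withdrawn, the sleeve lies at jig x of about 112 to 183 mm, and 115 to 184 mm is expected when locked. The top camera's mask cut the handle short at 169 mm.
- **Pad:** both views show it down on the bar; I could not measure its pressing force.
- **Everything else:** comparing pictures from before and after, the only changes were at the jig, its shadow and the gripper, which had changed because its fingers were now closed. The blue and pink look-alikes, the copper block and the collar did not move. The robot finished at its start pose, clear of everything.

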